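# Put the core drill into second gear

## Robot

A 7-joint arm with a two-finger parallel gripper is mounted at the origin on the work surface. World frame = base frame: x ahead of the robot, y to its left, z up, the work surface at z = 0. Lengths are in m, angles in rad, forces in N, time in s.
With the tool pointing down it reaches from about 0.35 to 0.9 m from the base axis. Payload 19.9 kg.
Tool frame: the origin (TCP) lies at the centre of the arm's flange, where the gripper is bolted on; the fingertips stand 173 mm ahead of it and the grasp point (between the pads) lies 155 mm ahead of it; z points along the fingers, x is the direction in which the jaws open and shut, and the axes are right-handed (so a half turn about z gives the same grasp; the last joint's range is limited). The gripper opens to 85 mm and grips with 20 to 120 N. Pads are 22 mm wide; open, the fingers measure 114 mm over their backs; the gripper's body (76 mm by 85 mm) begins 54 mm behind the grasp point. The pads swing forward as they close: fully open they stand 13 mm farther back than shut.
Start: joints at [1.228, 0.417, -0.01, 1.614, 0.005, 1.111, -0.053], TCP at [0.186, -0.597, 0.405] pointing down, gripper open.
Joint ranges: [-2.81, 2.81], [-0.39, 2.02], [-1.27, 1.25], [0.06, 2.57], [-1.19, 4.33], [0.19, 2], [-2.82, 2.82]. Speed limits (rad/s): [1.89, 1.89, 2.39, 2.39, 3.01, 3.01, 3.01].

## Interface

Orientations are given as a unit quaternion [x, y, z, w].
In Python, from workcell import robot, eyes gives the robot as it stands.
- The arm moves only by the tool send_rows, never from a script. Its argument "steps" is a list of rows, each an object with "hand": the opening, from -1 (shut) to 1 (fully open), so that 0 is half open; "xyz": the shift along the tool's x, y, z in m, a list of three; "roll": the turn about the tool's z in degrees. A call has 1 to 8 rows; each row shifts and turns the commanded pose from where the row before left it, along the tool's axes as they then stand; what a row does not reach is not made up. A row lasts 1/8 s, in which the tool goes at most 62.5 mm and 10.7 degrees, less where a joint would pass 70% of its speed; a pose out of reach is approached as far as the arm can. A call is refused whole if a number of a shift passes 0.0625 or a number of a turn 10.7, either way. A call with a gripper value outside its range is refused whole. The fingers move at their own pace and stop on an object; the grip force is fixed at half the most. Time passes only in rows, so rows that do not move let the fingers close. It gives the time, the measured TCP pose, the force and the opening at its end, in the units of the state.
- robot.observe(): the state, without advancing time (a new reading comes with each control period).
- eyes.snapshot(name): name is "side" or "top" or "wrist"; returns (picture, depth): 400x640x3 uint8, blue, green, red; 400x640 float32, m along the optical axis (not along the pixel's ray), 0 where there is no reading.
- eyes.camera_info(name): a dict with "intrinsics" (3x3 intrinsics, pixels), "cam_to_world" (4x4, takes a point from camera to world coordinates). Camera axes: x right, y up, looking along -z (the intrinsics and any distortion apply to the point x, -y, -z); pixel columns grow to the right and rows downward; lengths in m; the calibration is good to about 2 mm. A picture is of the moment at which its call begins: read the wrist's pose just before it. camera_info takes no time and is no camera call; for the wrist camera it gives the pose at the moment of the call.
- robot.finish_job(): hands the job in, once; it reports no verdict.
The state is a dict: "time_s": time; "joint_positions": joint angles; "qd": joint speeds; "tau": joint torques, N m; "tcp_pos": TCP position; "orientation": TCP orientation; "wrist_force": force on the tool from outside, world axes, zero at the start; "wrist_torque": the same for the moment, N m; "width": opening from 0.0 (shut) to 1.0 (fully open).
Only numpy, scipy, OpenCV 4.12 (cv2) and the standard library are available. Lean on these libraries where they do the work, as an engineer would, in place of code of your own. Each camera call takes 0.05 s, during which the arm holds its last target.

## Task

The core drill lying in its cradle has been left out of gear. Put it into second: ease the red selector knob round towards the barrel (two dots), rock the barrel by hand when the teeth butt so that they drop into mesh, and leave the knob fully home against its stop with your hand off the machine. Go by feel and never force the teeth, and leave the other things on the bench where they are.

Things in the scene. Friction and masses are not known exactly. Their poses are not given: they have to be found in the camera images.
- drill: two-speed diamond core drill, fixed: aluminium gearbox (110 x 130 x 110 mm) with a red motor (100 mm across) strapped in a timber cradle. Origin on the bench under the selector knob's axis; z up, y along the spindle from gearbox to barrel, motor on the -y side. Spindle axis 125 mm above the bench, gearbox top 180 mm
- selector (a joint): turn of the selector knob on the gearbox top, axis upright through the drill's origin: 0 = out of gear (start -0.15 to 0.15), white pointer line towards the drill's -x; grows clockwise seen from above to +1.3 rad = second gear, home on its stop, pointer at the two dots by the barrel; -1.3 = first gear (one dot). Takes 0.12 N m to turn, stays where left; in mesh it turns as freely to the stop
- knob_grip (a point): place to pinch the knob: on its axis, 30 mm above the gearbox top, turning with the knob. The red wing is 56 mm long (this point's x, the pointer end at -x), 14 mm thick (y), from 6 to 40 mm above the gearbox top, on a black disc 52 mm across and 8 mm high
- spindle (a joint): turn of spindle and barrel about the drill's +y axis (right-hand rule), -0.05 to 0.05 rad at the start, no stops. Out of gear it drags with 0.04 N m; in mesh it takes second gear round too, 0.12 N m, after up to 8 deg of backlash. With the selector gently loaded the dogs drop into mesh within 20 deg of the start one way or the other, not known which (within 36 deg either way)
- barrel_grip (a point): point on the spindle axis, 200 mm in front of the knob's axis and 125 mm above the bench, axes as the drill's (does not turn with the barrel). The barrel: blue steel tube 52 mm across, from 117 to 322 mm in front of the knob's axis, free all round, white line along its top. Hold it from above across its diameter and rock it by tilting the hand about the spindle axis
- second_gear: second gear, inside the gearbox (origin on the spindle axis under the knob). Its 8 dogs, 45 deg apart, meet the sliding dogs at 0.15 to 0.85 rad of the selector, different each time, end to end. Turning on winds a spring: 0.7 N m per rad more. Extra 0.05 to 0.12 N m is a gentle load; over 0.16 (15 N on the teeth) is forcing. Let go, the knob eases back to 0.12 N m and keeps the dogs pressed
- spanner: steel open-ended spanner, 240 x 66 x 10 mm, lying on the bench beside the barrel; origin under its middle. Leave it
- brick: sample brick with two core holes, 115 x 240 x 65 mm, lying beyond the barrel; origin under its middle. Leave it
- core_red: red drilled core standing on the bench near the gearbox, 44 mm across, 65 mm high; origin under its middle. Leave it
- core_pale: pale drilled core lying on the bench beyond the gearbox, 44 mm across, 80 mm long; origin under its middle. Leave it
- dust_brush: wooden hand brush, 260 x 40 x 38 mm; origin under its middle. Leave it
- rule: yellow folded rule, 240 x 32 x 16 mm; origin under its middle. Leave it
- marker: marker pen, 140 x 17 mm; origin under its barrel. Leave it

How it is judged:
At the end, for the whole second after the job is handed in: the selector knob stands at its second-gear stop (past 1.2 rad of 1.3) with nothing holding it there, which it can do only with the dogs in mesh (value of joint selector above 1.2 rad); the robot touches nothing.
It fails at once if the teeth are forced: more than 15 N on second gear's dogs (contact force between second_gear and anything else above 15 N).
It fails at once if one of the other things on the bench is moved by more than 3 cm (distance of any of spanner, brick, core_red, core_pale, dust_brush, rule, marker from where it was at the start of the episode above 0.03 m).
It also fails if it takes over 72 s, if anything falls off the work surface, if the arm or the gripper's body presses on something with over 40 N, if the wrist force passes 120 N, or if a joint passes its speed limit or range.

## Working session

There is one attempt and no reset: what is moved stays moved. The work goes in short steps, Python scripts to look and compute and a tool call to move; the robot and the scene stay as the last step left them, time stands still between calls to the robot, and variables do not carry over. Pictures are saved under pics/ and viewed, and the job is handed in when it is done.

Besides the shell and the picture viewer there is one more tool, called after "Emit:" by a JSON object that holds its "op" and its "data", one argument or row to a line. send_rows: Moves the arm, as the interface text tells. Its arguments: {"type":"object","properties":{"steps":{"type":"array"}},"required":["steps"]}

```bash
mkdir -p pics; ls; python3 - <<'E'
from workcell import robot, eyes
import cv2,numpy as np
s=robot.observe()
for k,v in s.items(): print(k,np.round(v,4))
for n in ("side","top","wrist"):
    c=eyes.camera_info(n); print(n,np.round(c["intrinsics"],1).tolist(),np.round(c["cam_to_world"],3).tolist(),[k for k in c])
    p,d=eyes.snapshot(n); cv2.imwrite(f"pics/a_{n}.png",p); np.save(f"pics/a_{n}.npy",d)
E
```

```text
pics
time_s 0.0
joint_positions [ 1.2275  0.418  -0.0103  1.6142  0.0047  1.1107 -0.053 ]
qd [-0.0008  0.0003  0.0011 -0.     -0.0008  0.0011  0.    ]
tau [-6.00000e-04 -8.64440e+01  6.78800e-01 -4.34888e+01  1.91000e-02
  7.60000e-03  0.00000e+00]
tcp_pos [ 0.1857 -0.5966  0.404 ]
orientation [ 8.054e-01 -5.928e-01 -5.000e-04 -3.000e-04]
wrist_force [-0.0716 -0.2091  0.4295]
wrist_torque [-0.0177 -0.0434  0.0048]
width 1.0011
side [[443.8, 0.0, 319.3], [0.0, 443.8, 202.1], [0.0, 0.0, 1.0]] [[-0.871, 0.245, -0.427, -0.08], [-0.492, -0.468, 0.734, 1.022], [-0.02, 0.849, 0.528, 0.922], [0.0, 0.0, 0.0, 1.0]] ['intrinsics', 'cam_to_world']
top [[403.0, 0.0, 321.0], [0.0, 403.0, 203.0], [0.0, 0.0, 1.0]] [[-0.027, 0.98, -0.199, 0.317], [-1.0, -0.026, 0.009, -0.03], [0.003, 0.199, 0.98, 1.342], [0.0, 0.0, 0.0, 1.0]] ['intrinsics', 'cam_to_world']
wrist [[356.3, 0.0, 323.7], [0.0, 356.3, 196.8], [0.0, 0.0, 1.0]] [[0.297, 0.919, 0.261, 0.252], [-0.955, 0.286, 0.079, -0.576], [-0.002, -0.273, 0.962, 0.374], [0.0, 0.0, 0.0, 1.0]] ['intrinsics', 'cam_to_world']
```

View pics/a_side.png

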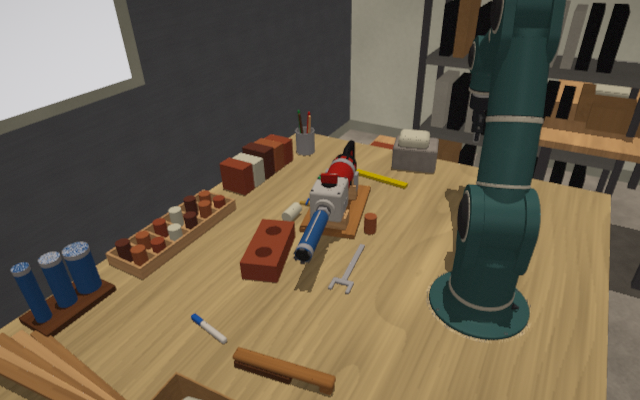

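View pics/a_top.png

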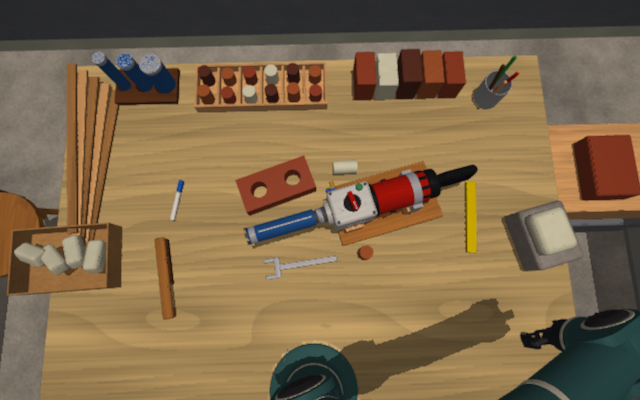

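View pics/a_wrist.png

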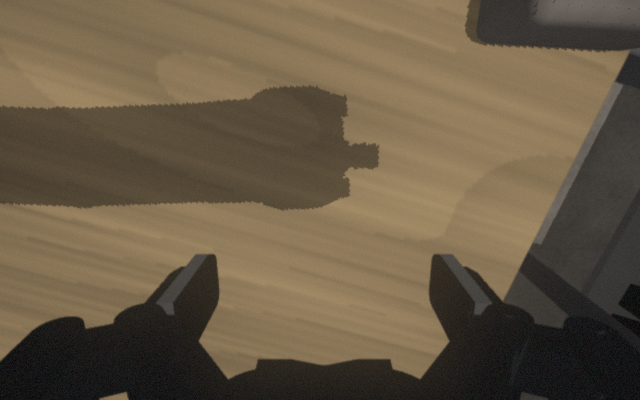

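```bash
cat > h.py <<'E'
import numpy as np,cv2
from workcell import robot,eyes
def pts(n,u,v,d,c=None):
    c=c or eyes.camera_info(n);K=c["intrinsics"];T=c["cam_to_world"]
    x=(u-K[0][2])/K[0][0]*d;y=(v-K[1][2])/K[1][1]*d
    P=np.stack([x,-y,-d,np.ones_like(d)],-1); return (P@np.array(T).T)[...,:3]
def cloud(n,d,c=None):
    v,u=np.mgrid[0:400,0:640].astype(float); return pts(n,u,v,d.astype(float),c)
E
python3 - <<'E'
from h import *
p=cv2.imread("pics/a_top.png");cv2.imwrite("pics/b.png",cv2.resize(p[130:280,220:480],None,fx=3,fy=3,interpolation=cv2.INTER_CUBIC))
for n in("top","side"):
    p=cv2.imread(f"pics/a_{n}.png");d=np.load(f"pics/a_{n}.npy");P=cloud(n,d)
    hsv=cv2.cvtColor(p,cv2.COLOR_BGR2HSV)
    blue=(hsv[...,0]>95)&(hsv[...,0]<125)&(hsv[...,1]>120)&(P[...,2]>.08)&(P[...,2]<.2)&(P[...,1]<.4)&(P[...,0]<.7)
    red=((hsv[...,0]<8)|(hsv[...,0]>172))&(hsv[...,1]>150)&(P[...,2]>.19)&(P[...,2]<.25)&(P[...,0]<.7)&(P[...,0]>.3)
    B=P[blue];R=P[red];print(n,len(B),len(R))
    for Q in(B,R):
        m=Q.mean(0);w,V=np.linalg.eigh(np.cov(Q[:,:2].T));print(m,Q.min(0),Q.max(0),V[:,1],np.degrees(np.arctan2(V[1,1],V[0,1])),np.percentile(Q[:,2],[50,90,98]))
E
```

```text
top 806 95
[0.49552177 0.06741736 0.14496911] [ 0.45282115 -0.08258795  0.11537119] [0.60943975 0.18259062 0.15577305] [-0.31052261  0.95056599] 108.09072844113986 [0.14587662 0.15066223 0.15299017]
[ 0.55047682 -0.1275002   0.21596228] [ 0.52211258 -0.14549394  0.19004348] [ 0.57503805 -0.11559102  0.22464267] [-0.95828071 -0.28582875] -163.3916069499299 [0.21807707 0.22129926 0.22364141]
side 473 138
[0.48846887 0.07586467 0.14174928] [ 0.45028928 -0.07454266  0.12037992] [0.6059576  0.18909457 0.15170016] [-0.31762185  0.94821746] 108.51916522246599 [0.14325105 0.14793413 0.14952072]
[ 0.54671815 -0.12163885  0.20558119] [ 0.52055033 -0.14258879  0.1902236 ] [ 0.57380039 -0.10823126  0.22002778] [-0.93706883 -0.34914469] -159.56499056514357 [0.20661194 0.21644654 0.21841358]
```

View pics/b.png

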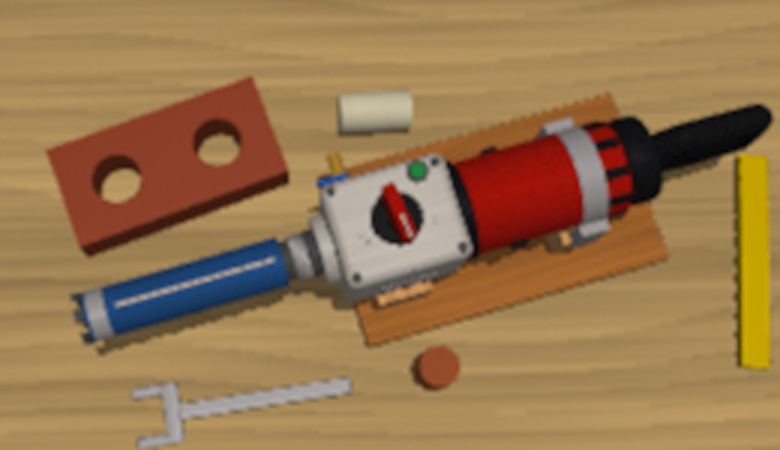

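Emit:
{"op": "send_rows", "data": {
  "steps": [
    {"hand": 0,"xyz": [0,0,-0.06],"roll": 0},
    {"hand": 0,"xyz": [0,0,-0.06],"roll": 0},
    {"hand": 0,"xyz": [-0.035,-0.05,-0.01],"roll": 0},
    {"hand": 0,"xyz": [-0.035,-0.05,-0.01],"roll": 0},
    {"hand": 0,"xyz": [-0.035,-0.05,0],"roll": 0},
    {"hand": 0,"xyz": [-0.035,-0.05,0],"roll": 0},
    {"hand": 0,"xyz": [-0.035,-0.05,0],"roll": 0},
    {"hand": 0,"xyz": [-0.035,-0.05,0],"roll": 0}
  ]
}}

```text
time_s: 1.15
tcp_pos: [0.4106, -0.3053, 0.5447]
orientation: [0.805, -0.593, 0.0, 0.0]
wrist_force: [1.5, -1.2, -0.4]
width: 0.496
```

Emit:
{"op": "send_rows", "data": {
  "steps": [
    {"hand": 0,"xyz": [-0.035,-0.05,0],"roll": 0},
    {"hand": 0,"xyz": [-0.035,-0.05,0],"roll": 0},
    {"hand": 0,"xyz": [-0.035,-0.05,0],"roll": 0},
    {"hand": 0,"xyz": [-0.028,-0.037,0],"roll": 0},
    {"hand": 0,"xyz": [0,0,0],"roll": 0},
    {"hand": 0,"xyz": [0,0,0],"roll": 0}
  ]
}}

```text
time_s: 1.9
tcp_pos: [0.5486, -0.125, 0.5444]
orientation: [0.805, -0.593, -0.0, 0.0]
wrist_force: [-0.2, 0.1, -0.1]
width: 0.504
```

```bash
python3 - <<'E'
from h import *
for i in range(3):
    s=robot.observe(); print(np.round(s["wrist_torque"],4),np.round(s["wrist_force"],2))
c=eyes.camera_info("wrist");p,d=eyes.snapshot("wrist");s=robot.observe();print(np.round(s["wrist_torque"],4))
cv2.imwrite("pics/w1.png",p);np.save("pics/w1.npy",d)
P=cloud("wrist",d,c);np.save("pics/w1P.npy",P)
hsv=cv2.cvtColor(p,cv2.COLOR_BGR2HSV)
a=np.radians(np.arange(0,1))
blue=(hsv[...,0]>95)&(hsv[...,0]<125)&(hsv[...,1]>120)&(P[...,2]>.1)&(P[...,2]<.2)&(P[...,0]<.55)
red=((hsv[...,0]<8)|(hsv[...,0]>172))&(hsv[...,1]>150)&(P[...,2]>.185)&(P[...,2]<.25)&(P[...,1]>-.165)
for m in(blue,red):
    Q=P[m];w,V=np.linalg.eigh(np.cov(Q[:,:2].T));v,u=np.nonzero(m);print(len(Q),u.min(),u.max(),v.min(),v.max(),Q.mean(0),Q.min(0),Q.max(0),np.degrees(np.arctan2(V[1,1],V[0,1])),np.percentile(Q[:,2],[50,90,98]))
E
```

```text
[-0.01    0.0067 -0.0021] [-0.23  0.13 -0.09]
[-0.01    0.0067 -0.0021] [-0.23  0.13 -0.09]
[-0.01    0.0067 -0.0021] [-0.23  0.13 -0.09]
[-0.0249  0.032  -0.017 ]
759 37 213 138 170 [0.50933479 0.04627589 0.15053334] [ 0.46823285 -0.01494666  0.14610107] [0.53226887 0.16091967 0.15317734] 104.34171093309504 [0.15064924 0.15193505 0.15257141]
1 324 324 157 157 [ 0.56737418 -0.11884415  0.2192468 ] [ 0.56737418 -0.11884415  0.2192468 ] [ 0.56737418 -0.11884415  0.2192468 ] nan [0.2192468 0.2192468 0.2192468]<stdin>:12: RuntimeWarning: Degrees of freedom <= 0 for slice
  c *= np.true_divide(1, fact)
  c *= np.true_divide(1, fact)
```

View pics/w1.png

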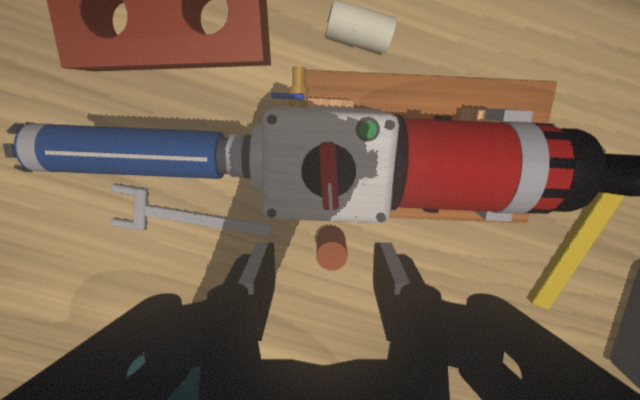

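```bash
python3 - <<'E'
from h import *
p=cv2.imread("pics/w1.png");d=np.load("pics/w1.npy");P=np.load("pics/w1P.npy");v,u=np.mgrid[0:400,0:640]
hsv=cv2.cvtColor(p,cv2.COLOR_BGR2HSV)
def rep(m,n):
    Q=P[m];r=cv2.minAreaRect(Q[:,:2].astype(np.float32)*1000);print(n,len(Q),Q.mean(0).round(4),np.percentile(Q[:,2],[5,50,95]).round(4),"rect",np.round(r[0],1),np.round(r[1],1),round(r[2],1))
    w,V=np.linalg.eigh(np.cov(Q[:,:2].T));print("  ang",np.degrees(np.arctan2(V[1,1],V[0,1])))
roi=(u>290)&(u<375)&(v>130)&(v<220)
rep(roi&(P[...,2]>.214)&(P[...,2]<.23),"wingtop")
rep((u>245)&(u<395)&(v>105)&(v<225)&(abs(P[...,2]-.18)<.003),"boxtop")
# blue full range of heights / white line / ridge
blue=(hsv[...,0]>95)&(hsv[...,0]<125)&(hsv[...,1]>100)&(u<230)&(P[...,2]>.1)
rep(blue,"blue")
W=(hsv[...,1]<70)&(hsv[...,2]>120)&(u>46)&(u<207)&(v>145)&(v<168)&(P[...,2]>.14)
rep(W,"white")
# axis fit: top edge points per column using known circle fit
b=(u>45)&(u<220)&(v>120)&(v<185)&(P[...,2]>.125)&(P[...,2]<.16)
Q=P[b];from scipy.optimize import least_squares
def f(q):
    a,x0,z0,r=q;n=np.array([np.cos(a),np.sin(a)]);t=(Q[:,:2]@n)-x0;return np.hypot(t,Q[:,2]-z0)-r
r=least_squares(f,[np.radians(17),.5,.125,.026],loss="soft_l1",f_scale=.001);print(np.degrees(r.x[0]),r.x[1:],np.std(r.fun))
a=r.x[0];n=np.array([np.cos(a),np.sin(a)]);t=np.array([-np.sin(a),np.cos(a)])
for k in ([.549,-.125],[.55,-.1275]): print("knob offset from axis",np.dot(k,n)-r.x[1])
print("barrel along range",(P[blue][:,:2]@t).min(),(P[blue][:,:2]@t).max(),"knob along",np.dot([.549,-.125],t))
E
```

```text
wingtop 1049 [ 0.5524 -0.1275  0.2203] [0.2183 0.2204 0.2218] rect [ 551.3 -127.9] [55.5 14. ] 21.0
  ang -159.0480772760498
boxtop 10501 [ 0.5528 -0.1254  0.1803] [0.1782 0.1805 0.1819] rect [ 551.6 -128.7] [105.4 127.1] 14.9
  ang 97.46575094110486
blue 5728 [0.5015 0.0717 0.1502] [0.1427 0.1489 0.1519] rect [517.5  28.4] [ 70.5 321.2] 23.8
  ang 105.96235900690219
white 817 [0.4983 0.0707 0.153 ] [0.1507 0.1521 0.1534] rect [528.5  13.9] [ 41.3 289.4] 27.9
  ang 105.5738367373113
14.677205382674423 [0.50040778 0.12612177 0.02556688] 0.0009989053267287688
knob offset from axis -0.0009940412072015903
knob offset from axis -0.0006601053396878553
barrel along range -0.2565991053400057 0.05770991565691813 knob along -0.2600229139332751
```

Emit:
{"op": "send_rows", "data": {
  "steps": [
    {"hand": 0,"xyz": [0,0,0],"roll": -3.7},
    {"hand": 0,"xyz": [0.0037,-0.0015,0.05],"roll": 0},
    {"hand": 0,"xyz": [0,0,0.05],"roll": 0},
    {"hand": 0,"xyz": [0,0,0.04],"roll": 0},
    {"hand": 0,"xyz": [0,0,0.02],"roll": 0},
    {"hand": 0,"xyz": [0,0,0.016],"roll": 0},
    {"hand": 0,"xyz": [0,0,0],"roll": 0},
    {"hand": 0,"xyz": [0,0,0],"roll": 0}
  ]
}}

```text
time_s: 2.95
tcp_pos: [0.5517, -0.1277, 0.3696]
orientation: [0.824, -0.567, 0.001, -0.0]
wrist_force: [-0.0, 0.3, 0.7]
width: 0.499
```

```bash
python3 - <<'E'
from h import *
s=robot.observe();print(s["tcp_pos"],s["wrist_torque"],s["wrist_force"])
p,d=eyes.snapshot("wrist");cv2.imwrite("pics/w2.png",p)
E
```

```text
[ 0.55170199 -0.12766115  0.36960899] [ 0.02819725 -0.02055352  0.04820112] [-0.0142587   0.27373762  0.67344415]
```

View pics/w2.png

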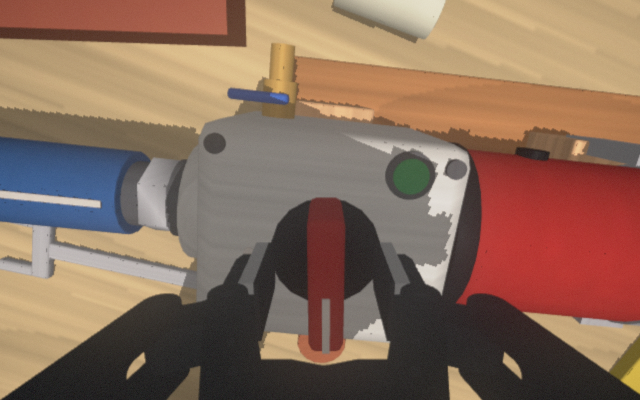

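Emit:
{"op": "send_rows", "data": {
  "steps": [
    {"hand": -1,"xyz": [0,0,0],"roll": 0},
    {"hand": -1,"xyz": [0,0,0],"roll": 0},
    {"hand": -1,"xyz": [0,0,0],"roll": 0},
    {"hand": -1,"xyz": [0,0,0],"roll": 0}
  ]
}}

```text
time_s: 3.5
tcp_pos: [0.5518, -0.128, 0.3695]
orientation: [0.824, -0.567, 0.001, -0.0]
wrist_force: [0.8, -4.4, 6.5]
width: 0.153
```

```bash
cat > o.py <<'E'
from h import *
for i in range(4):
    s=robot.observe();print(round(s["time_s"],3),s["tcp_pos"].round(4) if hasattr(s["tcp_pos"],"round") else s["tcp_pos"],np.round(s["wrist_torque"],3),np.round(s["wrist_force"],2),round(s["width"],3))
    if i<3: eyes.snapshot("top")
q=s["orientation"];print("toolx ang",np.degrees(np.arctan2(2*q[0]*q[1],2*q[0]**2-1)),"j7",s["joint_positions"][6])
E
python3 o.py
```

```text
3.5 [ 0.5518 -0.128   0.3695] [-0.823 -0.075  0.007] [ 0.82 -4.44  6.54] 0.153
3.55 [ 0.5518 -0.128   0.3695] [-0.828 -0.028 -0.001] [ 0.42 -5.27  5.47] 0.15
3.6 [ 0.5518 -0.128   0.3695] [-0.837 -0.013 -0.033] [ 0.58 -4.92  6.58] 0.149
3.65 [ 0.5518 -0.128   0.3695] [-0.844 -0.041 -0.012] [ 1.33 -4.85  6.33] 0.146
toolx ang -69.04940906628774 j7 -1.1776285182631945
```

Emit:
{"op": "send_rows", "data": {
  "steps": [
    {"hand": -1,"xyz": [0,0,0],"roll": 4},
    {"hand": -1,"xyz": [0,0,0],"roll": 4},
    {"hand": -1,"xyz": [0,0,0],"roll": 4},
    {"hand": -1,"xyz": [0,0,0],"roll": 0}
  ]
}}

```text
time_s: 4.15
tcp_pos: [0.5518, -0.1282, 0.3695]
orientation: [0.76, -0.65, 0.001, -0.0]
wrist_force: [1.8, -5.5, 4.5]
width: 0.153
```

```bash
python3 o.py
```

```text
4.15 [ 0.5518 -0.1282  0.3695] [-1.174 -0.267 -0.148] [ 1.84 -5.47  4.54] 0.153
4.2 [ 0.5518 -0.1282  0.3695] [-1.135 -0.338 -0.135] [ 2.41 -5.62  4.72] 0.157
4.25 [ 0.5518 -0.1282  0.3695] [-1.168 -0.274 -0.082] [ 2.28 -6.51  5.26] 0.151
4.3 [ 0.5518 -0.1282  0.3695] [-1.061 -0.32  -0.17 ] [ 1.64 -6.69  4.62] 0.151
toolx ang -81.06572592038282 j7 -1.3720497746100324
```

Emit:
{"op": "send_rows", "data": {
  "steps": [
    {"hand": -1,"xyz": [0,0,0],"roll": 2}
  ]
}}

```text
time_s: 4.42
tcp_pos: [0.5518, -0.1282, 0.3695]
orientation: [0.748, -0.663, 0.001, -0.0]
wrist_force: [1.8, -7.0, 4.8]
width: 0.151
```

```bash
python3 o.py;  python3 - <<'E'
from h import *
p,d=eyes.snapshot("wrist");cv2.imwrite("pics/w3.png",p)
E
```

```text
4.425 [ 0.5518 -0.1282  0.3695] [-1.167 -0.335  0.1  ] [ 1.77 -6.98  4.82] 0.151
4.475 [ 0.5518 -0.1282  0.3695] [-1.206 -0.309  0.08 ] [ 2.89 -6.14  5.19] 0.151
4.525 [ 0.5518 -0.1282  0.3695] [-1.179 -0.316 -0.058] [ 1.75 -5.33  5.53] 0.147
4.575 [ 0.5518 -0.1283  0.3695] [-1.145 -0.311 -0.076] [ 2.03 -5.82  5.42] 0.153
toolx ang -83.08317984566634 j7 -1.4046925549665439
```

View pics/w3.png

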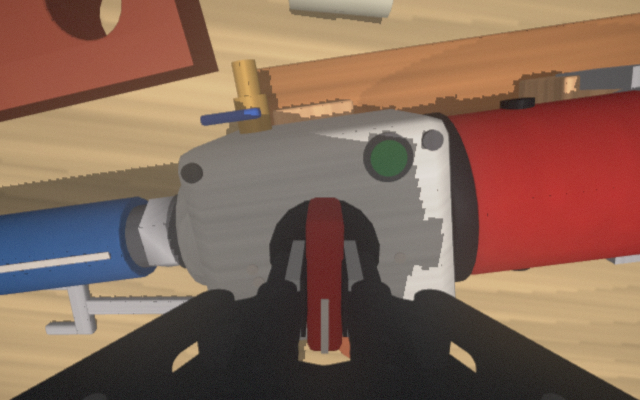

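```bash
cat > t.py <<'E'
from h import *
s=robot.observe();q=s["orientation"];print(round(s["time_s"],3),"tau",np.round(s["wrist_torque"],3),"F",np.round(s["wrist_force"],1),"ang",round(np.degrees(np.arctan2(2*q[0]*q[1],2*q[0]**2-1)),2))
E
echo
```

Emit:
{"op": "send_rows", "data": {
  "steps": [
    {"hand": -1,"xyz": [0,0,0],"roll": 2}
  ]
}}

```text
time_s: 4.75
tcp_pos: [0.5518, -0.1283, 0.3695]
orientation: [0.737, -0.676, 0.001, -0.0]
wrist_force: [1.1, -6.3, 5.4]
width: 0.153
```

```bash
python3 t.py
```

```text
4.75 tau [-1.232 -0.346  0.107] F [ 1.1 -6.3  5.4] ang -85.09
```

Emit:
{"op": "send_rows", "data": {
  "steps": [
    {"hand": -1,"xyz": [0,0,0],"roll": 2}
  ]
}}

```text
time_s: 4.88
tcp_pos: [0.5518, -0.1283, 0.3695]
orientation: [0.725, -0.689, 0.001, -0.0]
wrist_force: [2.4, -6.6, 4.7]
width: 0.15
```

```bash
python3 t.py
```

```text
4.875 tau [-1.317 -0.376  0.121] F [ 2.4 -6.6  4.7] ang -87.12
```

Emit:
{"op": "send_rows", "data": {
  "steps": [
    {"hand": -1,"xyz": [0,0,0],"roll": 2}
  ]
}}

```text
time_s: 5.0
tcp_pos: [0.5519, -0.1283, 0.3695]
orientation: [0.712, -0.702, 0.001, -0.0]
wrist_force: [1.3, -7.6, 5.8]
width: 0.155
```

```bash
python3 t.py
```

```text
5.0 tau [-1.382 -0.342  0.131] F [ 1.3 -7.6  5.8] ang -89.12
```

Emit:
{"op": "send_rows", "data": {
  "steps": [
    {"hand": -1,"xyz": [0,0,0],"roll": 2}
  ]
}}

```text
time_s: 5.12
tcp_pos: [0.5518, -0.1283, 0.3695]
orientation: [-0.7, 0.714, -0.001, 0.0]
wrist_force: [2.2, -6.4, 4.6]
width: 0.152
```

```bash
python3 t.py
```

```text
5.125 tau [-1.378 -0.43   0.132] F [ 2.2 -6.4  4.6] ang -91.12
```

Emit:
{"op": "send_rows", "data": {
  "steps": [
    {"hand": -1,"xyz": [0,0,0],"roll": 2}
  ]
}}

```text
time_s: 5.25
tcp_pos: [0.5518, -0.1284, 0.3695]
orientation: [-0.688, 0.726, -0.001, 0.0]
wrist_force: [2.0, -7.7, 3.9]
width: 0.152
```

```bash
python3 t.py
```

```text
5.25 tau [-1.486 -0.415  0.163] F [ 2.  -7.7  3.9] ang -93.13
```

Emit:
{"op": "send_rows", "data": {
  "steps": [
    {"hand": -1,"xyz": [0,0,0],"roll": 2}
  ]
}}

```text
time_s: 5.38
tcp_pos: [0.5519, -0.1284, 0.3695]
orientation: [-0.675, 0.738, -0.001, 0.0]
wrist_force: [2.2, -8.0, 4.3]
width: 0.149
```

```bash
python3 t.py
```

```text
5.375 tau [-1.495 -0.472  0.12 ] F [ 2.2 -8.   4.3] ang -95.13
```

Emit:
{"op": "send_rows", "data": {
  "steps": [
    {"hand": -1,"xyz": [0,0,0],"roll": 2}
  ]
}}

```text
time_s: 5.5
tcp_pos: [0.5518, -0.1285, 0.3695]
orientation: [-0.662, 0.75, -0.001, 0.0]
wrist_force: [1.8, -7.5, 5.0]
width: 0.154
```

```bash
python3 t.py
```

```text
5.5 tau [-1.591 -0.426  0.131] F [ 1.8 -7.5  5. ] ang -97.13
```

Emit:
{"op": "send_rows", "data": {
  "steps": [
    {"hand": -1,"xyz": [0,0,0],"roll": 2}
  ]
}}

```text
time_s: 5.62
tcp_pos: [0.5518, -0.1285, 0.3695]
orientation: [-0.649, 0.761, -0.001, 0.0]
wrist_force: [1.8, -8.5, 5.7]
width: 0.15
```

```bash
python3 t.py
```

```text
5.625 tau [-1.566 -0.463  0.112] F [ 1.8 -8.5  5.7] ang -99.13
```

Emit:
{"op": "send_rows", "data": {
  "steps": [
    {"hand": -1,"xyz": [0,0,0],"roll": 2}
  ]
}}

```text
time_s: 5.75
tcp_pos: [0.5518, -0.1285, 0.3695]
orientation: [-0.635, 0.772, -0.001, 0.0]
wrist_force: [3.1, -8.0, 3.1]
width: 0.153
```

```bash
python3 t.py
```

```text
5.75 tau [-1.654 -0.492  0.087] F [ 3.1 -8.   3.1] ang -101.13
```

Emit:
{"op": "send_rows", "data": {
  "steps": [
    {"hand": -1,"xyz": [0,0,0],"roll": 2}
  ]
}}

```text
time_s: 5.88
tcp_pos: [0.5518, -0.1286, 0.3695]
orientation: [-0.622, 0.783, -0.001, 0.0]
wrist_force: [2.3, -7.9, 4.1]
width: 0.149
```

```bash
python3 t.py
```

```text
5.875 tau [-1.642 -0.438  0.097] F [ 2.3 -7.9  4.1] ang -103.14
```

Emit:
{"op": "send_rows", "data": {
  "steps": [
    {"hand": -1,"xyz": [0,0,0],"roll": 2}
  ]
}}

```text
time_s: 6.0
tcp_pos: [0.5518, -0.1286, 0.3695]
orientation: [-0.608, 0.794, -0.001, 0.0]
wrist_force: [1.5, -7.8, 5.2]
width: 0.155
```

```bash
python3 t.py
```

```text
6.0 tau [-1.681 -0.479  0.127] F [ 1.5 -7.8  5.2] ang -105.14
```

Emit:
{"op": "send_rows", "data": {
  "steps": [
    {"hand": -1,"xyz": [0,0,0],"roll": 2}
  ]
}}

```text
time_s: 6.12
tcp_pos: [0.5518, -0.1286, 0.3695]
orientation: [-0.594, 0.805, -0.001, 0.0]
wrist_force: [1.5, -8.6, 5.1]
width: 0.148
```

```bash
python3 t.py
```

```text
6.125 tau [-1.764 -0.435  0.181] F [ 1.5 -8.6  5.1] ang -107.15
```

Emit:
{"op": "send_rows", "data": {
  "steps": [
    {"hand": -1,"xyz": [0,0,0],"roll": 2}
  ]
}}

```text
time_s: 6.25
tcp_pos: [0.5518, -0.1287, 0.3695]
orientation: [-0.58, 0.815, -0.001, 0.0]
wrist_force: [1.9, -8.5, 5.2]
width: 0.151
```

```bash
python3 t.py
```

```text
6.25 tau [-1.785 -0.439  0.147] F [ 1.9 -8.5  5.2] ang -109.14
```

Emit:
{"op": "send_rows", "data": {
  "steps": [
    {"hand": -1,"xyz": [0,0,0],"roll": 2}
  ]
}}

```text
time_s: 6.38
tcp_pos: [0.5518, -0.1287, 0.3695]
orientation: [-0.565, 0.825, -0.001, 0.0]
wrist_force: [2.8, -9.4, 4.4]
width: 0.146
```

```bash
python3 t.py
```

```text
6.375 tau [-1.91  -0.463  0.136] F [ 2.8 -9.4  4.4] ang -111.14
```

Emit:
{"op": "send_rows", "data": {
  "steps": [
    {"hand": -1,"xyz": [0,0,0],"roll": 2}
  ]
}}

```text
time_s: 6.5
tcp_pos: [0.5518, -0.1287, 0.3695]
orientation: [-0.551, 0.835, -0.001, 0.0]
wrist_force: [1.6, -9.0, 3.9]
width: 0.147
```

```bash
python3 t.py
```

```text
6.5 tau [-1.952 -0.406  0.141] F [ 1.6 -9.   3.9] ang -113.14
```

Emit:
{"op": "send_rows", "data": {
  "steps": [
    {"hand": -1,"xyz": [0,0,0],"roll": 2}
  ]
}}

```text
time_s: 6.62
tcp_pos: [0.5518, -0.1287, 0.3695]
orientation: [-0.536, 0.844, -0.001, 0.0]
wrist_force: [2.1, -9.6, 4.4]
width: 0.15
```

```bash
python3 t.py
```

```text
6.625 tau [-1.977 -0.375  0.184] F [ 2.1 -9.6  4.4] ang -115.14
```

Emit:
{"op": "send_rows", "data": {
  "steps": [
    {"hand": -1,"xyz": [0,0,0],"roll": 2}
  ]
}}

```text
time_s: 6.75
tcp_pos: [0.5518, -0.1288, 0.3695]
orientation: [-0.521, 0.853, -0.001, 0.0]
wrist_force: [1.2, -9.5, 4.4]
width: 0.154
```

```bash
python3 t.py
```

```text
6.75 tau [-2.063 -0.412  0.226] F [ 1.2 -9.5  4.4] ang -117.14
```

Emit:
{"op": "send_rows", "data": {
  "steps": [
    {"hand": -1,"xyz": [0,0,0],"roll": 1.5}
  ]
}}

```text
time_s: 6.88
tcp_pos: [0.5518, -0.1288, 0.3695]
orientation: [-0.51, 0.86, -0.001, 0.0]
wrist_force: [1.2, -10.4, 3.7]
width: 0.15
```

```bash
python3 t.py
```

```text
6.875 tau [-2.048 -0.376  0.194] F [  1.2 -10.4   3.7] ang -118.63
```

Emit:
{"op": "send_rows", "data": {
  "steps": [
    {"hand": -1,"xyz": [0,0,0],"roll": 1}
  ]
}}

```text
time_s: 7.0
tcp_pos: [0.5517, -0.1288, 0.3695]
orientation: [-0.503, 0.864, -0.001, 0.0]
wrist_force: [1.4, -9.5, 5.4]
width: 0.149
```

```bash
python3 t.py; python3 o.py
```

```text
7.0 tau [-2.098 -0.375  0.254] F [ 1.4 -9.5  5.4] ang -119.62
7.0 [ 0.5517 -0.1288  0.3695] [-2.098 -0.375  0.254] [ 1.37 -9.51  5.4 ] 0.149
7.05 [ 0.5517 -0.1288  0.3695] [-2.067 -0.376  0.176] [ 1.05 -9.93  4.9 ] 0.149
7.1 [ 0.5518 -0.1288  0.3695] [-2.057 -0.418  0.087] [  1.11 -10.31   4.44] 0.153
7.15 [ 0.5518 -0.1288  0.3695] [-2.057 -0.364  0.151] [  1.92 -10.29   5.19] 0.153
toolx ang -119.59090542742328 j7 -1.9977563707483068
```

Emit:
{"op": "send_rows", "data": {
  "steps": [
    {"hand": 0,"xyz": [0,0,0],"roll": 0},
    {"hand": 0,"xyz": [0,0,0],"roll": 0},
    {"hand": 0,"xyz": [0,0,0],"roll": 0},
    {"hand": 0,"xyz": [0,0,-0.03],"roll": 0},
    {"hand": 0,"xyz": [0,0,-0.05],"roll": 0},
    {"hand": 0,"xyz": [0,0,-0.05],"roll": 0},
    {"hand": 0,"xyz": [0,0,0],"roll": 0}
  ]
}}

```text
time_s: 8.02
tcp_pos: [0.5519, -0.1271, 0.5024]
orientation: [-0.504, 0.864, -0.002, 0.002]
wrist_force: [-1.2, -1.1, -0.9]
width: 0.499
```

```bash
cat > k.py <<'E'
import sys
from h import *
n=sys.argv[1];c=eyes.camera_info("wrist");p,d=eyes.snapshot("wrist");cv2.imwrite(f"pics/{n}.png",p);P=cloud("wrist",d,c);s=robot.observe()
print(s["time_s"],s["tcp_pos"],np.round(s["wrist_torque"],3),s["joint_positions"][[6]] if hasattr(s["joint_positions"],"shape") else s["joint_positions"][6])
m=(np.hypot(P[...,0]-.5513,P[...,1]+.1279)<.04)&(P[...,2]>.213)&(P[...,2]<.226)
Q=P[m];r=cv2.minAreaRect(Q[:,:2].astype(np.float32)*1000);w,V=np.linalg.eigh(np.cov(Q[:,:2].T));a=np.degrees(np.arctan2(V[1,1],V[0,1]))
print(len(Q),"rect",np.round(r[0],1),np.round(r[1],1),"wing ang",a%180,"selector deg ~",(14.8-a)%180)
E
python3 k.py w4
```

```text
8.075 [ 0.55156486 -0.12721354  0.50007079] [-0.029 -0.043  0.044] [-1.9675656]
1366 rect [ 551.4 -128.9] [13.6 55.1] wing ang 150.34754976642856 selector deg ~ 44.452450233571454
```

View pics/w4.png

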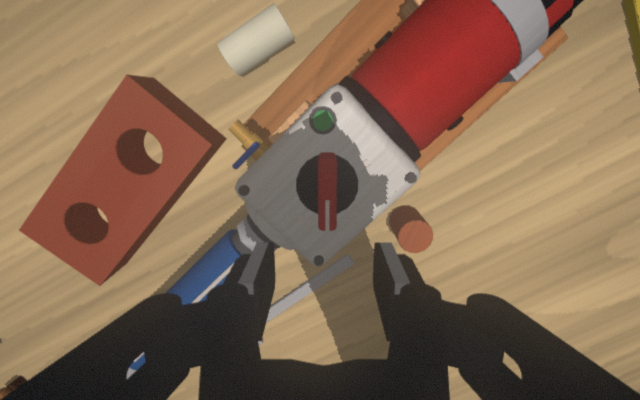

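Emit:
{"op": "send_rows", "data": {
  "steps": [
    {"hand": 0.6,"xyz": [-0.0355,0.035,0],"roll": -10},
    {"hand": 0.6,"xyz": [0,0,0],"roll": 10},
    {"hand": 0.6,"xyz": [-0.0355,0.035,0],"roll": 0},
    {"hand": 0.6,"xyz": [-0.0355,0.035,0],"roll": 0},
    {"hand": 0.6,"xyz": [-0.0355,0.035,0],"roll": 0},
    {"hand": 0.6,"xyz": [0,0,0],"roll": -10.4},
    {"hand": 0.6,"xyz": [0,0,0],"roll": -10.4},
    {"hand": 0.6,"xyz": [0,0,0],"roll": -10.4}
  ]
}}

```text
time_s: 9.07
tcp_pos: [0.4995, 0.0652, 0.4975]
orientation: [0.72, -0.694, -0.001, 0.001]
wrist_force: [-0.2, 0.7, -0.4]
width: 0.801
```

Emit:
{"op": "send_rows", "data": {
  "steps": [
    {"hand": 0.6,"xyz": [0,0,0],"roll": -10.4},
    {"hand": 0.6,"xyz": [0,0,0],"roll": -10.4},
    {"hand": 0.6,"xyz": [0,0,0],"roll": -10.4},
    {"hand": 0.6,"xyz": [0,0,0],"roll": -10.4},
    {"hand": 0.6,"xyz": [0,0,0],"roll": -10.4},
    {"hand": 0.6,"xyz": [0,0,0],"roll": -10.4},
    {"hand": 0.6,"xyz": [0,0,0],"roll": -10.4},
    {"hand": 0.6,"xyz": [0,0,0],"roll": -10.4}
  ]
}}

```text
time_s: 10.07
tcp_pos: [0.4995, 0.0651, 0.4975]
orientation: [0.999, -0.041, -0.001, -0.0]
wrist_force: [-0.2, -1.4, 0.6]
width: 0.799
```

Emit:
{"op": "send_rows", "data": {
  "steps": [
    {"hand": 0.6,"xyz": [0,0,0],"roll": -10.4},
    {"hand": 0.6,"xyz": [0,0,0],"roll": -9.6},
    {"hand": 0.6,"xyz": [0,0,0],"roll": 0},
    {"hand": 0.6,"xyz": [0,0,0],"roll": 0}
  ]
}}

```text
time_s: 10.58
tcp_pos: [0.4996, 0.065, 0.4982]
orientation: [0.992, 0.128, -0.0, -0.0]
wrist_force: [0.1, -0.7, 0.1]
width: 0.8
```

```bash
python3 t.py; python3 - <<'E'
from h import *
c=eyes.camera_info("wrist");s=robot.observe();print(s["tcp_pos"],s["orientation"],s["joint_positions"])
p,d=eyes.snapshot("wrist");cv2.imwrite("pics/w5.png",p);P=cloud("wrist",d,c);np.save("pics/w5P.npy",P)
hsv=cv2.cvtColor(p,cv2.COLOR_BGR2HSV)
b=(hsv[...,0]>95)&(hsv[...,0]<128)&(hsv[...,1]>100)&(P[...,2]>.125)&(P[...,2]<.16)
Q=P[b];from scipy.optimize import least_squares
def f(q):
    a,x0,z0,r=q;n=np.array([np.cos(a),np.sin(a)]);t=(Q[:,:2]@n)-x0;return np.hypot(t,Q[:,2]-z0)-r
r=least_squares(f,[np.radians(15),.5,.125,.026],loss="soft_l1",f_scale=.001);print(len(Q),np.degrees(r.x[0]),r.x[1:])
a=r.x[0];print("tcp offset from axis (drill x)",s["tcp_pos"][0]*np.cos(a)+s["tcp_pos"][1]*np.sin(a)-r.x[1])
E
```

```text
10.575 tau [-0.025 -0.005 -0.04 ] F [ 0.1 -0.7  0.1] ang 14.66
[0.49959143 0.06504221 0.49816569] [ 9.91824894e-01  1.27605477e-01 -4.56572337e-04 -1.12669354e-04] [ 0.33207153  0.15241657 -0.58052227  1.77177991  0.08768722  1.24412486
 -0.01548334]
2197 18.640086903572197 [0.49564426 0.0527348  0.09692342]
tcp offset from axis (drill x) -0.001469948443899971
```

View pics/w5.png

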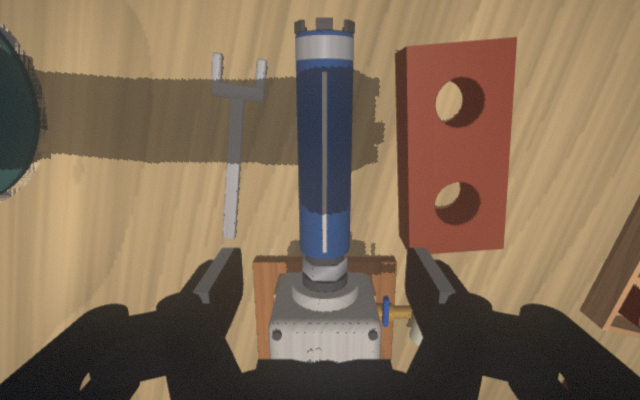

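Emit:
{"op": "send_rows", "data": {
  "steps": [
    {"hand": 0.6,"xyz": [0.0015,0,0.05],"roll": 0},
    {"hand": 0.6,"xyz": [0,0,0.05],"roll": 0},
    {"hand": 0.6,"xyz": [0,0,0.05],"roll": 0},
    {"hand": 0.6,"xyz": [0,0,0.04],"roll": 0},
    {"hand": 0.6,"xyz": [0,0,0.035],"roll": 0},
    {"hand": 0.6,"xyz": [0,0,0],"roll": 0},
    {"hand": 0.6,"xyz": [0,0,0],"roll": 0}
  ]
}}

```text
time_s: 11.5
tcp_pos: [0.5015, 0.0657, 0.2749]
orientation: [0.992, 0.129, 0.001, -0.0]
wrist_force: [0.4, 0.2, 0.2]
width: 0.8
```

```bash
python3 t.py; python3 - <<'E'
from h import *
p,d=eyes.snapshot("wrist");cv2.imwrite("pics/w6.png",p)
E
```

```text
11.5 tau [ 0.038 -0.041  0.03 ] F [0.4 0.2 0.2] ang 14.85
```

View pics/w6.png

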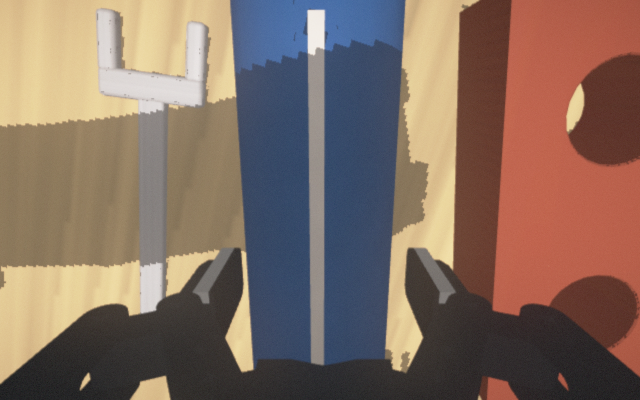

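Emit:
{"op": "send_rows", "data": {
  "steps": [
    {"hand": 0.6,"xyz": [-0.006,0,0],"roll": 0},
    {"hand": 0.6,"xyz": [-0.001,0,0],"roll": 0},
    {"hand": 0.6,"xyz": [0,0,0],"roll": 0}
  ]
}}

```text
time_s: 11.92
tcp_pos: [0.4943, 0.0636, 0.2741]
orientation: [0.992, 0.129, 0.0, 0.0]
wrist_force: [0.2, -0.1, -0.4]
width: 0.8
```

Emit:
{"op": "send_rows", "data": {
  "steps": [
    {"hand": 0.6,"xyz": [-0.001,0,0],"roll": 0},
    {"hand": 0.6,"xyz": [0,0,0],"roll": 0}
  ]
}}

```text
time_s: 12.18
tcp_pos: [0.4933, 0.0635, 0.2737]
orientation: [0.992, 0.13, -0.0, -0.0]
wrist_force: [-0.8, 0.7, 0.3]
width: 0.802
```

Emit:
{"op": "send_rows", "data": {
  "steps": [
    {"hand": 0.6,"xyz": [-0.001,0,0],"roll": 0},
    {"hand": 0.6,"xyz": [0,0,0],"roll": 0}
  ]
}}

```text
time_s: 12.42
tcp_pos: [0.4923, 0.0632, 0.2736]
orientation: [0.992, 0.13, -0.0, -0.0]
wrist_force: [0.4, -1.0, 0.7]
width: 0.804
```

Emit:
{"op": "send_rows", "data": {
  "steps": [
    {"hand": 0.6,"xyz": [-0.001,0,0],"roll": 0},
    {"hand": 0.6,"xyz": [0,0,0],"roll": 0}
  ]
}}

```text
time_s: 12.68
tcp_pos: [0.4917, 0.063, 0.2739]
orientation: [0.992, 0.13, 0.001, -0.0]
wrist_force: [3.9, 1.3, -1.7]
width: 0.799
```

Emit:
{"op": "send_rows", "data": {
  "steps": [
    {"hand": 0.6,"xyz": [-0.001,0,0],"roll": 0},
    {"hand": 0.6,"xyz": [0,0,0],"roll": 0}
  ]
}}

```text
time_s: 12.92
tcp_pos: [0.4913, 0.0629, 0.2742]
orientation: [0.992, 0.13, 0.002, -0.0]
wrist_force: [9.5, 2.0, -1.9]
width: 0.798
```

Emit:
{"op": "send_rows", "data": {
  "steps": [
    {"hand": 0.6,"xyz": [-0.0005,0,0.0015],"roll": 0},
    {"hand": 0.6,"xyz": [0,0,0.0015],"roll": 0}
  ]
}}

```text
time_s: 13.18
tcp_pos: [0.4912, 0.0629, 0.2716]
orientation: [0.992, 0.13, 0.002, -0.0]
wrist_force: [10.6, 2.9, 1.6]
width: 0.796
```

Emit:
{"op": "send_rows", "data": {
  "steps": [
    {"hand": 0.6,"xyz": [0,0,0.0015],"roll": 0},
    {"hand": 0.6,"xyz": [0,0,0.0015],"roll": 0}
  ]
}}

```text
time_s: 13.42
tcp_pos: [0.4912, 0.0629, 0.2685]
orientation: [0.992, 0.13, 0.002, -0.0]
wrist_force: [11.4, 2.7, 1.7]
width: 0.799
```

```bash
python3 t.py; python3 - <<'E'
from h import *
p,d=eyes.snapshot("wrist");cv2.imwrite("pics/w7.png",p)
E
```

```text
13.425 tau [ 0.546 -2.216 -0.004] F [11.4  2.7  1.7] ang 14.89
```

View pics/w7.png

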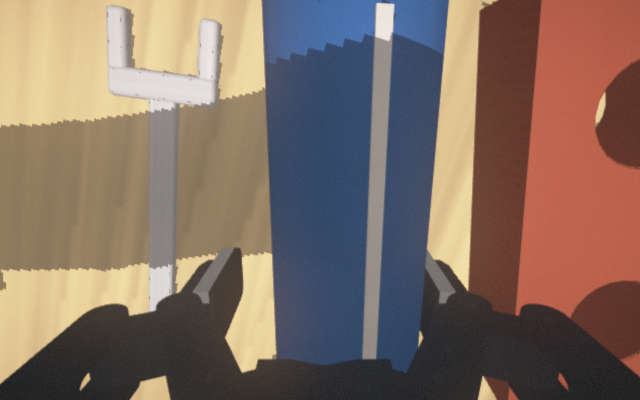

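Emit:
{"op": "send_rows", "data": {
  "steps": [
    {"hand": 0.6,"xyz": [0,0,0.0015],"roll": 0}
  ]
}}

```text
time_s: 13.6
tcp_pos: [0.4912, 0.0629, 0.2671]
orientation: [0.992, 0.13, 0.002, -0.0]
wrist_force: [11.1, 2.8, 2.3]
width: 0.805
```

Emit:
{"op": "send_rows", "data": {
  "steps": [
    {"hand": 0.6,"xyz": [0,0,0.0015],"roll": 0}
  ]
}}

```text
time_s: 13.72
tcp_pos: [0.4912, 0.0629, 0.2655]
orientation: [0.992, 0.13, 0.002, -0.0]
wrist_force: [11.9, 2.2, 1.9]
width: 0.807
```

Emit:
{"op": "send_rows", "data": {
  "steps": [
    {"hand": 0.6,"xyz": [0,0,0.0015],"roll": 0}
  ]
}}

```text
time_s: 13.85
tcp_pos: [0.4912, 0.0629, 0.264]
orientation: [0.992, 0.13, 0.002, -0.0]
wrist_force: [10.8, 2.3, 5.0]
width: 0.8
```

Emit:
{"op": "send_rows", "data": {
  "steps": [
    {"hand": 0.6,"xyz": [0,0,0.0015],"roll": 0}
  ]
}}

```text
time_s: 13.98
tcp_pos: [0.4913, 0.0629, 0.2626]
orientation: [0.992, 0.13, 0.002, -0.0]
wrist_force: [10.5, 2.3, 5.9]
width: 0.799
```

Emit:
{"op": "send_rows", "data": {
  "steps": [
    {"hand": 0.6,"xyz": [0,0,0.001],"roll": 0}
  ]
}}

```text
time_s: 14.1
tcp_pos: [0.4913, 0.0629, 0.2616]
orientation: [0.992, 0.13, 0.002, -0.0]
wrist_force: [9.5, 2.6, 4.5]
width: 0.802
```

```bash
python3 t.py; python3 - <<'E'
from h import *
p,d=eyes.snapshot("wrist");cv2.imwrite("pics/w8.png",p)
E
```

```text
14.1 tau [ 0.486 -2.04  -0.02 ] F [9.5 2.6 4.5] ang 14.9
```

View pics/w8.png

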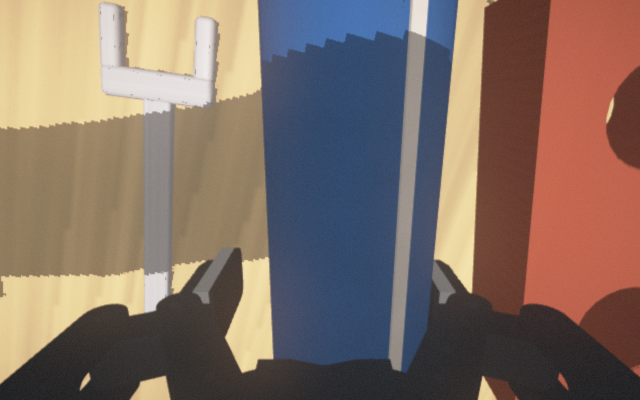

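Emit:
{"op": "send_rows", "data": {
  "steps": [
    {"hand": 0.6,"xyz": [0,0,-0.001],"roll": 0},
    {"hand": 0.6,"xyz": [0,0,-0.001],"roll": 0},
    {"hand": 0.6,"xyz": [0.005,0,0],"roll": 0},
    {"hand": 0.6,"xyz": [0.005,0,0],"roll": 0},
    {"hand": 0.6,"xyz": [0,0,-0.05],"roll": 0},
    {"hand": 0.6,"xyz": [0,0,-0.06],"roll": 0},
    {"hand": 0.6,"xyz": [0,0,-0.06],"roll": 0},
    {"hand": 0.2,"xyz": [0,0,-0.06],"roll": 0}
  ]
}}

```text
time_s: 15.15
tcp_pos: [0.4993, 0.0651, 0.4946]
orientation: [0.992, 0.13, -0.0, -0.0]
wrist_force: [1.3, 0.4, -0.1]
width: 0.609
```

Emit:
{"op": "send_rows", "data": {
  "steps": [
    {"hand": 0,"xyz": [0,0,0],"roll": 10.4},
    {"hand": 0,"xyz": [0,0,0],"roll": 10.4},
    {"hand": 0,"xyz": [0,0,0],"roll": 10.4},
    {"hand": 0,"xyz": [0,0,0],"roll": 10.4},
    {"hand": 0,"xyz": [0,0,0],"roll": 10.4},
    {"hand": 0,"xyz": [0,0,0],"roll": 10.4},
    {"hand": 0,"xyz": [0,0,0],"roll": 10.4},
    {"hand": 0,"xyz": [0,0,0],"roll": 10.4}
  ]
}}

```text
time_s: 16.15
tcp_pos: [0.4997, 0.0651, 0.4924]
orientation: [0.826, -0.564, -0.0, 0.0]
wrist_force: [0.1, -0.1, 0.5]
width: 0.504
```

Emit:
{"op": "send_rows", "data": {
  "steps": [
    {"hand": 0,"xyz": [0,0,0],"roll": 10.4},
    {"hand": 0,"xyz": [0,0,0],"roll": 10.4},
    {"hand": 0,"xyz": [0,0,0],"roll": 10.4},
    {"hand": 0,"xyz": [0,0,0],"roll": 10.4},
    {"hand": 0,"xyz": [0,0,0],"roll": 9.7},
    {"hand": 0,"xyz": [0,0,0],"roll": 0}
  ]
}}

```text
time_s: 16.9
tcp_pos: [0.4996, 0.0652, 0.4925]
orientation: [-0.503, 0.864, 0.0, -0.0]
wrist_force: [-0.9, 0.1, 0.2]
width: 0.5
```

```bash
python3 t.py
```

```text
16.9 tau [ 0.083 -0.019 -0.039] F [-0.9  0.1  0.2] ang -119.55
```

Emit:
{"op": "send_rows", "data": {
  "steps": [
    {"hand": 0,"xyz": [0.0358,-0.0352,0],"roll": 0},
    {"hand": 0,"xyz": [0.0358,-0.0352,0],"roll": 0},
    {"hand": 0,"xyz": [0.0358,-0.0352,0],"roll": 0},
    {"hand": 0,"xyz": [0.0359,-0.0353,0],"roll": 0},
    {"hand": 0,"xyz": [0,0,0],"roll": 0},
    {"hand": 0,"xyz": [0,0,0],"roll": 0}
  ]
}}

```text
time_s: 17.65
tcp_pos: [0.5514, -0.1287, 0.4924]
orientation: [-0.504, 0.863, 0.0, -0.0]
wrist_force: [-0.1, -0.3, 0.2]
width: 0.503
```

```bash
python3 k.py w9
```

```text
17.7 [ 0.55134616 -0.12813545  0.49259397] [-0.028  0.034  0.047] [-1.96623908]
1459 rect [ 551.3 -128.8] [13.5 55.1] wing ang 150.08945212136294 selector deg ~ 44.71054787863707
```

Emit:
{"op": "send_rows", "data": {
  "steps": [
    {"hand": 0,"xyz": [0.0005,0,0.045],"roll": 0},
    {"hand": 0,"xyz": [0,0,0.045],"roll": 0},
    {"hand": 0,"xyz": [0,0,0.02],"roll": 0},
    {"hand": 0,"xyz": [0,0,0.012],"roll": 0},
    {"hand": 0,"xyz": [0,0,0],"roll": 0},
    {"hand": -1,"xyz": [0,0,0],"roll": 0},
    {"hand": -1,"xyz": [0,0,0],"roll": 0},
    {"hand": -1,"xyz": [0,0,0],"roll": 0}
  ]
}}

```text
time_s: 18.7
tcp_pos: [0.5514, -0.1293, 0.3718]
orientation: [-0.503, 0.864, -0.0, 0.001]
wrist_force: [0.2, 1.9, 5.6]
width: 0.145
```

```bash
python3 t.py
```

```text
18.7 tau [0.3   0.248 0.079] F [0.2 1.9 5.6] ang -119.58
```

Emit:
{"op": "send_rows", "data": {
  "steps": [
    {"hand": -1,"xyz": [0,0,0],"roll": 0},
    {"hand": -1,"xyz": [0,0,0],"roll": 2}
  ]
}}

```text
time_s: 18.95
tcp_pos: [0.5514, -0.1293, 0.3718]
orientation: [-0.488, 0.873, -0.0, 0.001]
wrist_force: [-0.1, 2.7, 5.5]
width: 0.146
```

```bash
python3 t.py
```

```text
18.95 tau [0.304 0.269 0.162] F [-0.1  2.7  5.5] ang -121.61
```

Emit:
{"op": "send_rows", "data": {
  "steps": [
    {"hand": -1,"xyz": [0,0,0],"roll": 1}
  ]
}}

```text
time_s: 19.08
tcp_pos: [0.5514, -0.1293, 0.3718]
orientation: [-0.48, 0.877, -0.0, 0.001]
wrist_force: [-1.8, 1.4, 5.9]
width: 0.153
```

```bash
python3 t.py
```

```text
19.075 tau [0.29  0.279 0.096] F [-1.8  1.4  5.9] ang -122.63
```

Emit:
{"op": "send_rows", "data": {
  "steps": [
    {"hand": -1,"xyz": [0,0,0],"roll": 1}
  ]
}}

```text
time_s: 19.2
tcp_pos: [0.5514, -0.1293, 0.3719]
orientation: [-0.472, 0.881, -0.0, 0.001]
wrist_force: [-0.1, 0.9, 5.5]
width: 0.15
```

```bash
python3 t.py
```

```text
19.2 tau [0.3   0.311 0.154] F [-0.1  0.9  5.5] ang -123.62
```

Emit:
{"op": "send_rows", "data": {
  "steps": [
    {"hand": -1,"xyz": [0,0,0],"roll": 1.5}
  ]
}}

```text
time_s: 19.32
tcp_pos: [0.5514, -0.1293, 0.3718]
orientation: [-0.461, 0.888, -0.0, 0.001]
wrist_force: [-1.3, 1.4, 6.6]
width: 0.15
```

```bash
python3 t.py
```

```text
19.325 tau [0.24  0.334 0.117] F [-1.3  1.4  6.6] ang -125.13
```

Emit:
{"op": "send_rows", "data": {
  "steps": [
    {"hand": -1,"xyz": [0,0,0],"roll": 2},
    {"hand": -1,"xyz": [0,0,0],"roll": 2}
  ]
}}

```text
time_s: 19.58
tcp_pos: [0.5513, -0.1294, 0.3718]
orientation: [-0.429, 0.903, -0.0, 0.001]
wrist_force: [-2.0, 1.5, 6.3]
width: 0.147
```

```bash
python3 t.py
```

```text
19.575 tau [0.183 0.43  0.144] F [-2.   1.5  6.3] ang -129.15
```

Emit:
{"op": "send_rows", "data": {
  "steps": [
    {"hand": -1,"xyz": [0,0,0],"roll": 2},
    {"hand": -1,"xyz": [0,0,0],"roll": 2}
  ]
}}

```text
time_s: 19.82
tcp_pos: [0.5513, -0.1294, 0.3718]
orientation: [-0.398, 0.918, -0.0, 0.001]
wrist_force: [-2.2, 0.9, 6.4]
width: 0.152
```

```bash
python3 t.py
```

```text
19.825 tau [0.114 0.442 0.084] F [-2.2  0.9  6.4] ang -133.15
```

Emit:
{"op": "send_rows", "data": {
  "steps": [
    {"hand": -1,"xyz": [0,0,0],"roll": 2},
    {"hand": -1,"xyz": [0,0,0],"roll": 2}
  ]
}}

```text
time_s: 20.08
tcp_pos: [0.5513, -0.1294, 0.3719]
orientation: [-0.365, 0.931, -0.0, 0.001]
wrist_force: [-3.1, 0.2, 6.9]
width: 0.149
```

```bash
python3 t.py
```

```text
20.075 tau [0.179 0.479 0.132] F [-3.1  0.2  6.9] ang -137.16
```

Emit:
{"op": "send_rows", "data": {
  "steps": [
    {"hand": -1,"xyz": [0,0,0],"roll": 2},
    {"hand": -1,"xyz": [0,0,0],"roll": 2}
  ]
}}

```text
time_s: 20.32
tcp_pos: [0.5513, -0.1295, 0.3718]
orientation: [-0.333, 0.943, -0.0, 0.001]
wrist_force: [-2.4, 0.7, 6.6]
width: 0.148
```

```bash
python3 t.py
```

```text
20.325 tau [0.059 0.532 0.099] F [-2.4  0.7  6.6] ang -141.16
```

Emit:
{"op": "send_rows", "data": {
  "steps": [
    {"hand": -1,"xyz": [0,0,0],"roll": 2},
    {"hand": -1,"xyz": [0,0,0],"roll": 2}
  ]
}}

```text
time_s: 20.58
tcp_pos: [0.5512, -0.1295, 0.3718]
orientation: [-0.299, 0.954, -0.0, 0.001]
wrist_force: [-2.3, 0.3, 6.2]
width: 0.149
```

```bash
python3 t.py
```

```text
20.575 tau [0.09  0.691 0.13 ] F [-2.3  0.3  6.2] ang -145.16
```

Emit:
{"op": "send_rows", "data": {
  "steps": [
    {"hand": -1,"xyz": [0,0,0],"roll": 1.5}
  ]
}}

```text
time_s: 20.7
tcp_pos: [0.5512, -0.1295, 0.3719]
orientation: [-0.287, 0.958, -0.0, 0.001]
wrist_force: [-3.0, 1.0, 7.4]
width: 0.149
```

```bash
python3 t.py
```

```text
20.7 tau [0.019 0.75  0.108] F [-3.   1.   7.4] ang -146.65
```

Emit:
{"op": "send_rows", "data": {
  "steps": [
    {"hand": -1,"xyz": [0,0,0],"roll": 1}
  ]
}}

```text
time_s: 20.82
tcp_pos: [0.5512, -0.1295, 0.3718]
orientation: [-0.279, 0.96, -0.0, 0.001]
wrist_force: [-2.9, 0.1, 6.1]
width: 0.15
```

```bash
python3 t.py
```

```text
20.825 tau [0.039 0.702 0.11 ] F [-2.9  0.1  6.1] ang -147.63
```

Emit:
{"op": "send_rows", "data": {
  "steps": [
    {"hand": -1,"xyz": [0,0,0],"roll": 1}
  ]
}}

```text
time_s: 20.95
tcp_pos: [0.5512, -0.1295, 0.3718]
orientation: [-0.27, 0.963, -0.0, 0.001]
wrist_force: [-3.1, -0.6, 7.6]
width: 0.153
```

```bash
python3 t.py
```

```text
20.95 tau [0.025 0.727 0.116] F [-3.1 -0.6  7.6] ang -148.62
```

Emit:
{"op": "send_rows", "data": {
  "steps": [
    {"hand": -1,"xyz": [0,0,0],"roll": 0.7}
  ]
}}

```text
time_s: 21.08
tcp_pos: [0.5512, -0.1295, 0.3718]
orientation: [-0.264, 0.964, -0.0, 0.001]
wrist_force: [-3.6, 0.2, 7.5]
width: 0.154
```

```bash
python3 t.py
```

```text
21.075 tau [0.088 0.701 0.132] F [-3.6  0.2  7.5] ang -149.33
```

Emit:
{"op": "send_rows", "data": {
  "steps": [
    {"hand": -1,"xyz": [0,0,0],"roll": 0.7}
  ]
}}

```text
time_s: 21.2
tcp_pos: [0.5512, -0.1295, 0.3718]
orientation: [-0.259, 0.966, -0.0, 0.001]
wrist_force: [-3.5, 0.6, 7.1]
width: 0.152
```

```bash
python3 t.py
```

```text
21.2 tau [0.012 0.716 0.24 ] F [-3.5  0.6  7.1] ang -150.01
```

Emit:
{"op": "send_rows", "data": {
  "steps": [
    {"hand": 0,"xyz": [0,0,0],"roll": 0},
    {"hand": 0,"xyz": [0,0,0],"roll": 0},
    {"hand": 0,"xyz": [0,0,0],"roll": 0},
    {"hand": 0,"xyz": [0,0,-0.03],"roll": 0},
    {"hand": 0,"xyz": [0,0,-0.05],"roll": 0},
    {"hand": 0,"xyz": [0,0,-0.05],"roll": 0},
    {"hand": 0,"xyz": [0,0,0],"roll": 0},
    {"hand": 0,"xyz": [0,0,0],"roll": 0}
  ]
}}

```text
time_s: 22.2
tcp_pos: [0.551, -0.1295, 0.5002]
orientation: [-0.259, 0.966, 0.0, -0.0]
wrist_force: [-0.0, -0.1, -0.1]
width: 0.5
```

```bash
python3 k.py w10; python3 - <<'E'
from h import *
p,d=eyes.snapshot("top");cv2.imwrite("pics/top2.png",p)
E
```

```text
22.25 [ 0.55096309 -0.12951339  0.49969689] [-0.021  0.061  0.046] [-2.47388259]
1391 rect [ 551. -129.] [13.6 55.3] wing ang 119.98793259456806 selector deg ~ 74.81206740543193
```

View pics/w10.png

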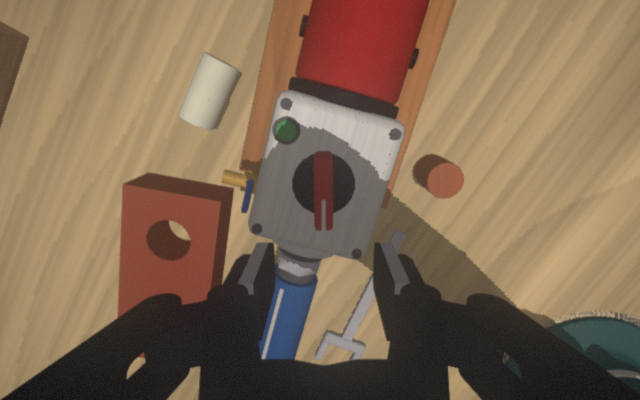

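View pics/top2.png

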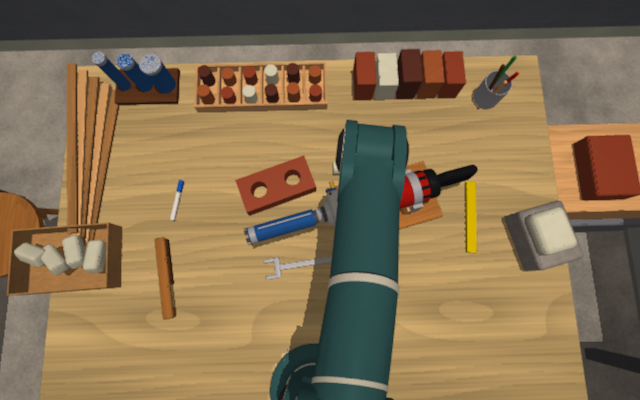

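```bash
python3 -c "
from workcell import robot
print(robot.finish_job())"
```

```text
the job is handed in; nothing more can be done
None
```

The drill is in second gear: after letting go, the knob measured 74.8° (about 1.3 rad) from out of gear, against its stop. I handed the job in at about 22 s; the hand-in gives no verdict.

- **Easing the knob round:** I turned it in small steps while reading the wrist torque. The dogs butted at about 0.65–0.7 rad, and I loaded them roughly 0.1 N m above the 0.12 N m running torque. I then let go, and the knob stayed where it was.
- **Rocking the barrel:** The moves cannot tilt the hand, so I did not rock it that way. I rolled the barrel with one finger pad against its side, pressing at about 11 N. After about 25–30° of turn the drag rose from about 1.7 N to 4.5–6 N, which meant the dogs were in mesh.
- **Going home:** The knob then turned freely at about 0.12 N m and rose to 0.24 N m at the stop.

**Last checks:** The hand was clear above the knob and the wrist force read about zero. By eye, the brick, spanner, brush, rule, marker and both cores were where they started; I did not measure them. The torque readings carried about 0.03 N m of noise, so the teeth load is an estimate. It stayed well under the 0.16 N m forcing limit.

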